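Chase the thread of an incubator foot boss

ROBOT

A 6-joint arm with a two-finger parallel gripper is mounted at the origin on the work surface. World frame = base frame: x ahead of the robot, y to its left, z up, the work surface at z = 0. Lengths are in mm, angles in rad, forces in N, time in s.
With the tool pointing down it reaches from about 350 to 775 mm from the base axis. Payload 7.3 kg.
Tool frame: the origin (TCP) lies on the centre line of the jaws, within the pads' length; the fingertips stand 22 mm ahead of it and the grasp point (between the pads) lies 3 mm ahead of it; z points along the fingers, y is the direction in which the jaws open and shut (so a half turn about z gives the same grasp; the last joint's range is limited). The gripper opens to 92 mm and grips with 3 to 60 N. Pads are 19 mm wide; open, the fingers measure 130 mm over their backs; the gripper's body (75 mm by 190 mm) begins 47 mm behind the grasp point.
Start: joints at [1.022, 0.342, 1.524, -0, 1.275, -0.146], TCP at [205.784, 483.007, 248.741] pointing down, gripper open.
Joint ranges: [-2.53, 2.53], [-0.77, 2.02], [0.04, 2.7], [-1, 4.14], [0.28, 2.66], [-3.11, 3.11]. Speed limits (rad/s): [2.57, 2.57, 3.14, 3.14, 3.14, 3.14].

INTERFACE

Orientations are given as [roll, pitch, yaw] about the fixed x, y, z axes, in that order (R = Rz(yaw) Ry(pitch) Rx(roll)).
In Python, from plant import bot gives the robot as it stands.
- The arm moves only by the tool play_rows, never from a script. Its argument "moves" is one flat list of numbers, 5 for each row, row after row: the closure in counts, from 0 (fully open) to 255 (shut), then the shift along the tool's x, y, z in mm, then the turn about the tool's z in degrees. A call has 1 to 8 rows; each row is the pose to reach, as a shift and turn from the pose commanded when the call began, along the tool's axes at that moment; what a row does not reach only later rows make up. A row lasts 1/12 s, in which the tool goes at most 41.7 mm and 7.16 degrees, less where a joint would pass 70% of its speed; a pose out of reach is approached as far as the arm can. A call with a gripper value outside its range is refused whole. The fingers move at their own pace and stop on an object; the grip force is fixed at half the most. Time passes only in rows, so rows that repeat a pose let the fingers close. It gives the time, the measured TCP pose, the force and the opening at its end, in the units of the state.
- bot.get_obs(): the state, without advancing time (a new reading comes with each control period).
- bot.capture(name): name is "scene" or "side" or "wrist"; returns a dict with "color" (480x640x3 uint8, red, green, blue), "fx", "fy", "cx", "cy" (pixels), "k1" (the pictures are not rectified: a ray, as slopes to the right and down, at radius r is drawn at 1 + k1 r^2 times it, then the intrinsics apply), "world_to_cam" (4x4, takes a point from world to camera coordinates); the wrist camera has in their place "T_tool_cam" (4x4, takes a point from camera to tool coordinates, whose origin is the TCP and whose axes are the flange's). Camera axes: x right, y down, z forward; pixel columns grow to the right and rows downward; lengths in mm; the calibration is good to about 2 mm. A picture is of the moment at which its call begins: read the wrist's pose just before it. There is no depth.
- bot.close_job(): hands the job in, once; it reports no verdict.
The state is a dict: "time": time; "joint_positions": joint angles; "dq": joint speeds; "tau": joint torques, N m; "tool_pos": TCP position; "tcp_rot": TCP orientation; "contact_force": force on the tool from outside, world axes, zero at the start; "moment": the same for the moment, N m; "grip_width": finger opening in mm.
Only numpy, scipy, OpenCV 4.12 (cv2) and the standard library are available. Lean on these libraries where they do the work, as an engineer would, in place of code of your own. Each camera call takes 0.05 s, during which the arm holds its last target.

TASK

Two cranked thread taps stand in white foot bosses of the egg incubator; take the bigger tap, the one with the longer crank, by its upright knob and clean its thread: half a turn forward (clockwise seen from above), a quarter turn back, then half a turn forward again until its collar sits down on the boss. Pause for a moment at each change of direction, and leave the smaller tap as it is.

Things in the scene. Friction and masses are not known exactly. Their poses are not given: they have to be found in the camera images.
- tap (a joint): Turn of the bigger tap in its boss, rad: 0 at the start, growing clockwise seen from above (forward); stops at about 4.8, where its steel collar sits on the boss. It sinks 8 mm a turn (6 mm in all), stays where it is left and needs about 2 to 3 N sideways at the knob.
- tap_axis (a point): Point on the upright turning axis of the bigger tap, in the middle of the top face of its boss, 50 mm above the table. The boss is fixed to the table: white, round, 52 mm across on a 92 mm wide flange. The tap is steel: a 44 mm wide collar just above the boss face, then a flat crank arm 9 mm thick (16 mm wide), its top 85 mm above the table at the start; nothing but the knob stands higher than 88 mm.
- tap_grip (a point): Point on the axis of the bigger tap's black knob, at a good height to grip it, 117 mm above the table at the start. The knob is an upright round cylinder 20 mm across and 50 mm tall, from 30 mm below this point to 20 mm above it; it stands 50 mm out from the tap's turning axis on the end of the crank arm, goes round with the arm (and sinks with the tap), and spins freely on its own pin, so that a hand holding it need not turn. The point's axes turn with the crank.
- smalltap_grip (a point): Point on the knob of the smaller tap, to be left alone: the same make but only 28 mm from its turning axis to its knob, the knob 14 mm across and 30 mm tall, its top 89 mm or less above the table. It stands in a narrower white boss, 34 mm across on a 92 mm wide flange; which of the two stands left and which right varies.
Not all that is in view belongs to the job. Leave any blue or orange look-alike of the part that bears tap alone.

How it is judged:
By the outcome, as a careful person would: the job done as asked, in the order asked, and still so for the second after the job is handed in, with the robot touching nothing.
It also fails if it takes over 46 s, if anything falls off the work surface, if the arm or the gripper's body presses on something with over 40 N, if the wrist force passes 120 N, or if a joint passes its speed limit or range.

## Working session

There is one attempt and no reset: what is moved stays moved. The work goes in short steps, Python scripts to look and compute and a tool call to move; the robot and the scene stay as the last step left them, time stands still between calls to the robot, and variables do not carry over. Pictures are saved under pics/ and viewed, and the job is handed in when it is done.

Besides the shell and the picture viewer there is one more tool, called after "Emit:" by a JSON object that holds its "api" and its "payload". play_rows: Moves the arm, as the interface text tells. Its arguments: {"type":"object","properties":{"moves":{"type":"array","items":{"type":"number"}}},"required":["moves"]}

```bash
mkdir -p pics; ls; cat > h.py <<'E'
import numpy as np,cv2
from plant import bot
def save(n,c): cv2.imwrite('pics/'+n+'.png',c['color'][:,:,::-1])
def ray(c,u,v,Twc=None):
    x=(u-c['cx'])/c['fx'];y=(v-c['cy'])/c['fy']
    rd=np.hypot(x,y);r=rd
    for _ in range(30): r=rd/(1+c['k1']*r*r)
    s=r/rd if rd>0 else 1
    d=np.array([x*s,y*s,1.])
    if Twc is None: Twc=np.linalg.inv(np.array(c['world_to_cam']))
    return Twc[:3,3],Twc[:3,:3]@d
def onz(c,u,v,z,Twc=None):
    o,d=ray(c,u,v,Twc); return o+d*(z-o[2])/d[2]
E
python3 - <<'E'
from h import *
o=bot.get_obs();print(o)
for n in("scene","side","wrist"):
    c=bot.capture(n);save(n+'0',c)
    print(n,{k:v for k,v in c.items() if k!='color'})
E
```

```text
pics
{'time': 0.0, 'joint_positions': array([ 1.02201324e+00,  3.42732961e-01,  1.52500339e+00,  1.33414456e-05,
        1.27540797e+00, -1.45987204e-01]), 'dq': array([ 0.00108916, -0.00017502, -0.00123672,  0.00175479,  0.00178323,
       -0.0003819 ]), 'tau': array([-4.29802794e-04, -4.31228828e+01, -2.44219851e+01,  7.17144390e-02,
        5.59333863e-02, -1.47729434e-04]), 'tool_pos': array([205.57066512, 482.67752944, 248.04438528]), 'tcp_rot': array([-3.14005935e+00, -2.38341940e-04,  2.73879270e+00]), 'contact_force': array([-0.17906011, -0.98367699, -0.60878859]), 'moment': array([-0.01355624,  0.04248765,  0.0008276 ]), 'grip_width': 91.81264435008391}
scene {'fx': 433.25457231472654, 'fy': 433.25457231472654, 'cx': 319.1300193592412, 'cy': 238.6616971278759, 'k1': -0.02225708784155852, 'world_to_cam': array([[ 3.41231813e-01,  9.39949662e-01,  7.44870104e-03,
        -1.69187502e+02],
       [ 8.17071705e-01, -2.92686907e-01, -4.96717428e-01,
        -3.69029042e+02],
       [-4.64709241e-01,  1.75581911e-01, -8.67880357e-01,
         9.75347215e+02],
       [ 0.00000000e+
[... 349 characters left out ...]
726908e-01,
         2.10983921e+02],
       [ 3.65241940e-01,  6.59484907e-01, -6.57022056e-01,
         5.98633186e+02],
       [ 0.00000000e+00,  0.00000000e+00,  0.00000000e+00,
         1.00000000e+00]])}
wrist {'fx': 384.0775004338383, 'fy': 384.0775004338383, 'cx': 324.138495746637, 'cy': 239.06698433471163, 'k1': 0.017621958217654454, 'T_tool_cam': array([[ 1.28401513e-04, -9.67570913e-01, -2.52599509e-01,
         6.84357069e+01],
       [ 9.99999783e-01, -3.90864748e-05,  6.58039368e-04,
         9.33917684e-01],
       [-6.46572976e-04, -2.52599538e-01,  9.67570698e-01,
        -1.36080216e+02],
       [ 0.00000000e+00,  0.00000000e+00,  0.00000000e+00,
         1.00000000e+00]])}
```

View pics/scene0.png

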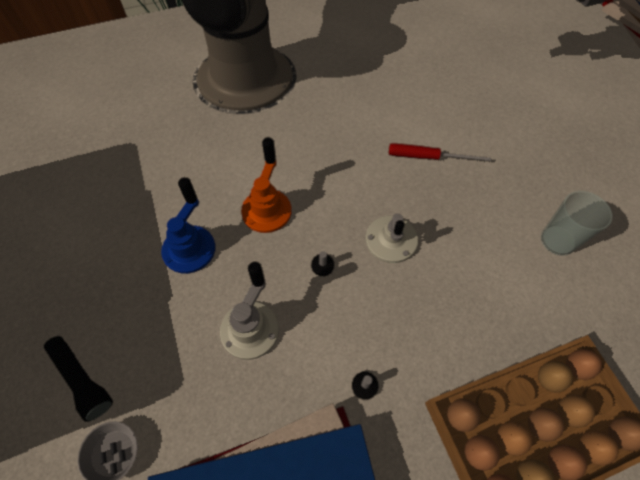

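View pics/side0.png

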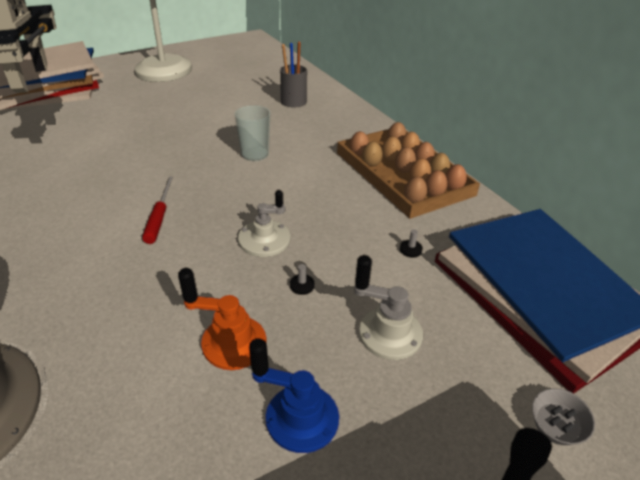

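View pics/wrist0.png

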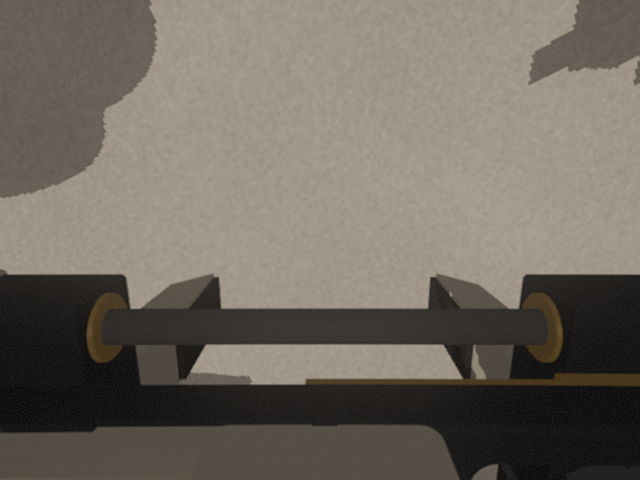

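The scene view shows the bigger tap with its knob at about (257,275) and its flange at (248,330). The side view has the knob at (364,272) and the flange at (391,333). The small tap is at scene (393,236). Next I'll measure the knob and axis.

```bash
cat > m.py <<'E'
from h import *
def knob(c,box):
    x0,y0,x1,y1=box
    g=c['color'].max(2)[y0:y1,x0:x1]
    m=(g<60).astype(np.uint8)
    n,l,s,ce=cv2.connectedComponentsWithStats(m)
    i=1+np.argmax(s[1:,4]); return ce[i]+[x0,y0],s[i],
def tri(cs,ps):
    A=np.zeros((3,3));b=np.zeros(3)
    rs=[ray(c,*p) for c,p in zip(cs,ps)]
    for o,d in rs:
        d=d/np.linalg.norm(d);P=np.eye(3)-np.outer(d,d);A+=P;b+=P@o
    X=np.linalg.solve(A,b)
    return X,[np.linalg.norm(np.cross(X-o,d/np.linalg.norm(d))) for o,d in rs]
E
python3 - <<'E'
from m import *
s=bot.capture("scene");d=bot.capture("side")
ks=knob(s,(235,250,280,295));kd=knob(d,(345,245,385,300))
print(ks,kd);print(tri([s,d],[ks[0],kd[0]]))
print(onz(s,*ks[0],112),onz(d,*kd[0],112))
for c,b in((s,(205,290,295,370)),(d,(345,280,440,370))):
    x0,y0,x1,y1=b
    im=c['color'][y0:y1,x0:x1]; cv2.imwrite('pics/crop%d.png'%x0,cv2.resize(im[:,:,::-1],None,fx=6,fy=6,interpolation=cv2.INTER_NEAREST))
im=s['color'][240:375,205:410];cv2.imwrite('pics/cropA.png',cv2.resize(im[:,:,::-1],None,fx=3.9,fy=3.9,interpolation=2))
im=d['color'][240:370,330:440];cv2.imwrite('pics/cropB.png',cv2.resize(im[:,:,::-1],None,fx=4.5,fy=4.5,interpolation=2))
# black pegs
for n,c,ps in(("s",s,[(322,264),(365,384)]),("d",d,[(302,284),(411,248)])):
    for p in ps: print(n,onz(c,*p,5))
print('small',onz(s,393,240,5),onz(d,263,238,5)); print('orange knob',onz(s,268,150,112),'blue',onz(s,188,190,112))
print('book',onz(s,345,408,30),onz(s,360,428,45))
E
```

```text
(array([256.30864198, 274.50308642]), array([ 13,  12,  17,  29, 324], dtype=int32)) (array([362.75175644, 272.07494145]), array([ 10,  10,  16,  34, 427], dtype=int32))
(array([ 538.63630967, -110.12418803,  108.10133683]), [np.float64(1.2299331702635339), np.float64(1.229933170263443)])
[ 541.42026427 -111.14361506  112.        ] [ 535.68081228 -112.16245408  112.        ]
s [507.62578401   0.85440761   5.        ]
s [714.54774262  -7.42489847   5.        ]
d [503.83912774  -0.62582514   5.        ]
d [710.68573169  -9.83641778   5.        ]
small [505.65621738 134.2624883    5.        ] [495.23026828 131.20154938   5.        ]
orange knob [328.16184246 -30.57039604 112.        ] blue [ 364.5585134  -172.22159626  112.        ]
book [738.57645953 -50.29381602  30.        ] [770.44460147 -42.5135164   45.        ]
```

View pics/cropA.png

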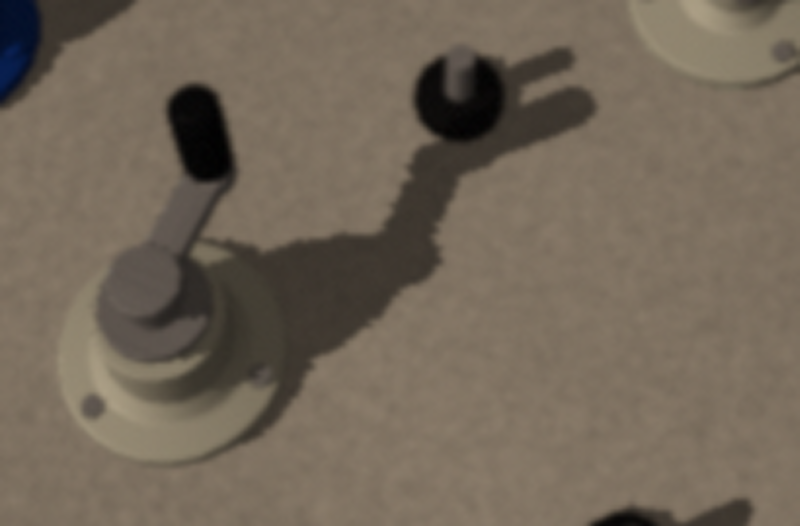

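View pics/cropB.png

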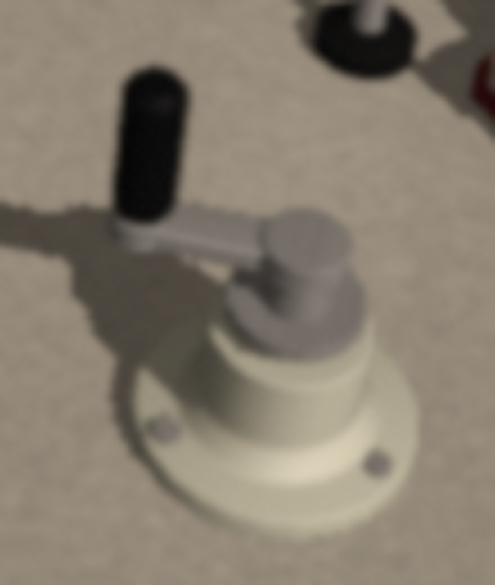

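The crops show the hub top disc at scene (241.7,311.8) and side (398.2,292.7). I'll triangulate the axis and compare it with the 50 mm crank length.

```bash
python3 - <<'E'
from m import *
s=bot.capture("scene");d=bot.capture("side")
ps,pd=(241.7,311.8),(398.2,292.7)
print(tri([s,d],[ps,pd])); print(onz(s,*ps,88),onz(d,*pd,88))
# flange: whitish mask, min enclosing via ellipse of points back-projected to z=8 plane
for n,c,b in(('s',s,(205,290,295,370)),('d',d,(345,285,440,370))):
    x0,y0,x1,y1=b; im=c['color'][y0:y1,x0:x1].astype(int)
    print(n,im[60:66:3,40:46:3].tolist(), im[2,2])
# flange lower silhouettes, from crop views: left/right/bottom
for n,c,pts in(('s',s,[(60,350),(80,415),(115,450),(165,463),(215,452),(255,425),(280,385),(285,345)]),('d',d,[(135,395),(150,440),(190,490),(240,520),(300,532),(360,520),(405,485),(418,430)])):
    k,ox,oy=(3.9,205,240) if n=='s' else (4.5,330,240)
    P=np.array([onz(c,x/k+ox,y/k+oy,6)[:2] for x,y in pts])
    A=np.c_[2*P,np.ones(len(P))];q=np.linalg.lstsq(A,(P**2).sum(1),rcond=None)[0]
    print(n,q[:2],np.sqrt(q[2]+q[:2]@q[:2]))
o=bot.get_obs();print(o['time'])
from scipy.spatial.transform import Rotation as R
print(R.from_euler('xyz',o['tcp_rot']).as_matrix().round(3))
E
```

```text
(array([ 575.33070735, -144.90874849,   83.27204344]), [np.float64(1.2620676758940037), np.float64(1.262067675893981)])
[ 578.0689088  -145.69930595   88.        ] [ 571.56023473 -147.15366399   88.        ]
s [[[143, 132, 111], [142, 131, 110]], [[142, 132, 110], [142, 131, 109]]] [127 114  97]
d [[[189, 180, 157], [197, 188, 165]], [[178, 170, 147], [182, 174, 150]]] [79 73 65]
s [ 577.51377622 -145.18365941] 45.018135288906244
d [ 573.68359256 -148.19963989] 45.042985237676966
0.35
[[-0.92   0.392 -0.   ]
 [ 0.392  0.92  -0.   ]
 [ 0.    -0.    -1.   ]]
```

The axis is at about (575,-146) and the knob at about (538.5,-111), which gives a crank of 51 mm and so agrees with the 50 mm stated. I'm moving over the knob now.

Emit:
{"api": "play_rows", "payload": {"moves": [0, -15, -12, 0, 0, 0, -45, -35, 0, 0, 0, -75, -58, 0, 0, 0, -105, -81, 0, 0, 0, -135, -104, 0, 0, 0, -165, -127, 0, 0, 0, -195, -150, 0, 0, 0, -225, -174, 0, 0]}}

```text
time: 1.02
tool_pos: [345.1, 233.2, 249.0]
tcp_rot: [3.141, 0.001, 2.739]
contact_force: [1.0, 0.5, -0.3]
grip_width: 92.0
```

Emit:
{"api": "play_rows", "payload": {"moves": [0, -30, -23, 0, 0, 0, -60, -46, 0, 0, 0, -90, -70, 0, 0, 0, -120, -93, 0, 0, 0, -150, -116, 0, 0, 0, -180, -139, 0, 0, 0, -205, -158, 0, 0, 0, -225, -174, 0, 0]}}

```text
time: 1.68
tool_pos: [484.3, -16.0, 248.7]
tcp_rot: [-3.142, 0.001, 2.737]
contact_force: [0.8, -0.3, -0.3]
grip_width: 91.8
```

Emit:
{"api": "play_rows", "payload": {"moves": [0, -20, -15, 0, 0, 0, -45, -34, 0, 0, 0, -65, -50, 5, 0, 0, -80, -60, 10, 0, 0, -89, -68, 16, 0, 0, -89, -68, 20, 0, 0, -89, -68, 20, 0]}}

```text
time: 2.27
tool_pos: [537.7, -110.6, 227.3]
tcp_rot: [3.141, -0.003, 2.738]
contact_force: [-0.9, 0.2, -0.7]
grip_width: 92.1
```

```bash
python3 - <<'E'
from m import *
o=bot.get_obs();print(o['time'],o['tool_pos'],o['tcp_rot'],o['contact_force'])
w=bot.capture("wrist");save('w1',w);s=bot.capture("scene");save('s1',s)
E
```

```text
2.2667 [ 537.74317285 -110.6190001   227.32156404] [ 3.14137851e+00 -2.98584378e-03  2.73809828e+00] [-0.93641224  0.22683297 -0.68410769]
```

View pics/w1.png

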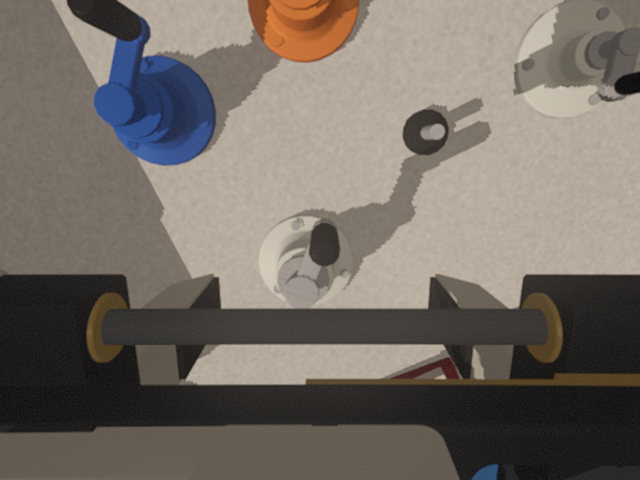

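The wrist view shows the black knob at about (324,244) between the fingers and the hub top at (301,290). I'll refine the position with this view.

```bash
python3 - <<'E'
from m import *
from scipy.spatial.transform import Rotation as R
o=bot.get_obs()
w=bot.capture("wrist")
T=np.eye(4);T[:3,:3]=R.from_euler('xyz',o['tcp_rot']).as_matrix();T[:3,3]=o['tool_pos']
Twc=T@w['T_tool_cam']
k=knob(w,(300,210,350,280));print(k)
P=onz(w,*k[0],112,Twc);print(P, 'tool',(np.linalg.inv(T)@np.r_[P,1]).round(1))
print('top',onz(w,325,232,137,Twc)); print('hub',onz(w,301,290,88,Twc))
print('flange',onz(w,306,262,6,Twc))
E
```

```text
(array([325.73461538, 239.80961538]), array([ 10,  13,  28,  41, 520], dtype=int32))
[ 537.00313296 -107.06258684  112.        ] tool [  1.9   2.2 116.6   1. ]
top [ 526.21283078 -103.11186853  137.        ]
hub [ 572.20355507 -142.5600376    88.        ]
flange [ 575.92128026 -143.99259931    6.        ]
```

Emit:
{"api": "play_rows", "payload": {"moves": [0, 0, 0, 12, 0, 0, 0, 0, 32, 0, 0, 0, 0, 52, 0, 0, 0, 0, 72, 0, 0, 0, 1, 90, 0, 0, 0, 1, 102, 0, 0, 0, 1, 107, 0, 0, 0, 1, 107, 0]}}

```text
time: 3.08
tool_pos: [538.4, -109.1, 121.2]
tcp_rot: [3.142, -0.002, 2.74]
contact_force: [-0.5, 0.6, -0.9]
grip_width: 91.8
```

```bash
python3 - <<'E'
from m import *
o=bot.get_obs();print(o['time'],o['tool_pos'],o['tcp_rot'],o['contact_force'])
for n in('wrist','side','scene'):
    c=bot.capture(n)
    im=c['color']
    if n=='side':im=im[200:380,290:470]
    if n=='scene':im=im[200:380,170:350]
    if n!='wrist':im=cv2.resize(im,(600,600))
    else: im=im[150:480]
    cv2.imwrite('pics/%s2.png'%n,im[:,:,::-1])
E
```

```text
3.0833 [ 538.41347093 -109.12075065  121.21735358] [ 3.14152666e+00 -1.60930109e-03  2.73978547e+00] [-0.46252675  0.56243738 -0.8693505 ]
```

View pics/wrist2.png

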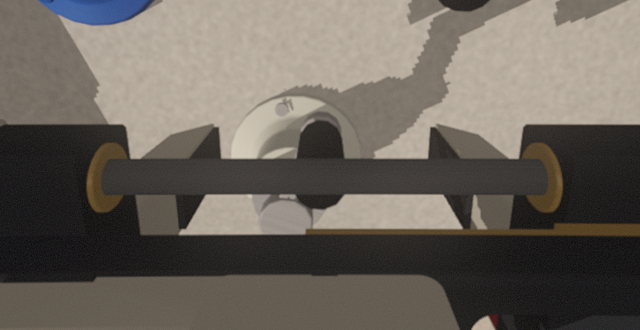

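View pics/side2.png

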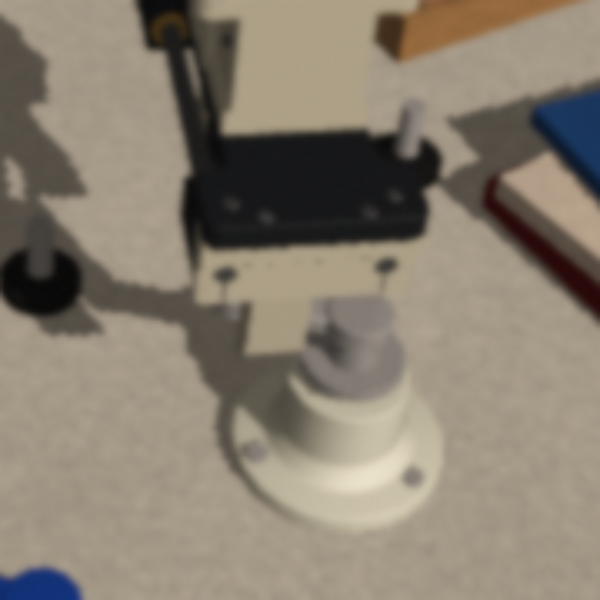

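In this view the knob stands centred between the jaws at columns 297–343, and it runs from row 266 down past the bar, as expected for a centred knob. The fingers clear the hub in the side view, so I'm closing.

Emit:
{"api": "play_rows", "payload": {"moves": [120, 1, -0.5, 1, 0, 160, 1, -0.5, 1, 0, 180, 1, -0.5, 1, 0, 200, 1, -0.5, 1, 0, 255, 1, -0.5, 1, 0, 255, 1, -0.5, 1, 0, 255, 1, -0.5, 1, 0, 255, 1, -0.5, 1, 0]}}

```text
time: 3.9
tool_pos: [537.9, -110.1, 120.7]
tcp_rot: [3.141, -0.0, 2.739]
contact_force: [1.2, -0.6, 0.9]
grip_width: 42.9
```

Emit:
{"api": "play_rows", "payload": {"moves": [255, 0, 0, 0, 0, 255, 0, 0, 0, 0, 255, 0, 0, 0, 0]}}

```text
time: 4.15
tool_pos: [537.9, -110.1, 120.7]
tcp_rot: [3.141, -0.0, 2.739]
contact_force: [0.2, 0.5, 0.1]
grip_width: 23.2
```

Emit:
{"api": "play_rows", "payload": {"moves": [255, 0, 0, 0, 0, 255, 0, 0, 0, 0, 255, 0, 0, 0, 0, 255, 0, 0, 0, 0]}}

```text
time: 4.48
tool_pos: [537.9, -110.2, 120.7]
tcp_rot: [-3.142, 0.0, 2.739]
contact_force: [0.3, -1.1, 0.8]
grip_width: 19.1
```

```bash
cat > arc.py <<'E'
from m import *
from scipy.spatial.transform import Rotation as R
import sys
# usage: arc.py ax ay ang0 steps... : tool-frame shifts of arc
def arc(ax,ay,r,p0,degs,yaw=2.739):
    """p0: current grip xy at deg 0 of this call; degs clockwise from start"""
    v=np.array(p0)-[ax,ay]; a0=np.arctan2(v[1],v[0])
    Rm=R.from_euler('xyz',[np.pi,0,yaw]).as_matrix()
    for d in degs:
        a=a0-np.radians(d)
        p=np.array([ax+r*np.cos(a),ay+r*np.sin(a)])-p0
        t=Rm.T@np.r_[p,-8*d/360]
        print(d,t.round(1))
E
python3 - <<'E'
from arc import *
arc(574.7,-144.8,50.7,(537.9,-110.1),[3,8,14,21,28,35,42,49])
E
```

```text
3 [-0.9  2.5  0.1]
8 [-2.8  6.5  0.2]
14 [-5.5 11.   0.3]
21 [-9.3 15.9  0.5]
28 [-13.7  20.3   0.6]
35 [-18.6  24.2   0.8]
42 [-23.8  27.4   0.9]
49 [-29.5  29.9   1.1]
```

```bash
python3 - <<'E'
from arc import *
arc(574.3,-144.4,50,(537.9,-110.1),[3,8,14,20,26,32,38,44])
E
```

```text
3 [-1.   2.4  0.1]
8 [-2.9  6.4  0.2]
14 [-5.6 10.8  0.3]
20 [-8.8 15.   0.4]
26 [-12.3  18.8   0.6]
32 [-16.3  22.2   0.7]
38 [-20.6  25.2   0.8]
44 [-25.2  27.7   1. ]
```

Emit:
{"api": "play_rows", "payload": {"moves": [255, -1, 2.4, 0.1, 0, 255, -2.9, 6.4, 0.2, 0, 255, -5.6, 10.8, 0.3, 0, 255, -8.8, 15, 0.4, 0, 255, -12.3, 18.8, 0.6, 0, 255, -16.3, 22.2, 0.7, 0, 255, -20.6, 25.2, 0.8, 0, 255, -25.2, 27.7, 1, 0]}}

```text
time: 5.15
tool_pos: [572.4, -95.1, 119.7]
tcp_rot: [-3.14, 0.0, 2.739]
contact_force: [-1.9, -6.3, 0.5]
grip_width: 19.2
```

```bash
python3 - <<'E'
from arc import *
o=bot.get_obs();print(o['time'],o['tool_pos'],o['contact_force'],o['grip_width'])
p=o['tool_pos'][:2]-[574.3,-144.4];print(np.hypot(*p),np.degrees(np.arctan2(p[1],p[0])))
c=bot.capture('side');cv2.imwrite('pics/side3.png',cv2.resize(c['color'][200:380,290:470],(600,600))[:,:,::-1])
R0=np.array([537.9,-110.1]); 
# next segment relative to nominal command after 44 deg
a=np.arctan2(34.3,-36.4)-np.radians(44)
arc(574.3,-144.4,50,np.array([574.3,-144.4])+50*np.array([np.cos(a),np.sin(a)]),[6,12,18,24,30,36,42,48])
E
```

```text
5.15 [572.36322217 -95.08975726 119.65281245] [-1.92295005 -6.27501946  0.45009244] 19.180504103724953
49.34826387925998 92.24927271378307
6 [-4.8  2.   0.1]
12 [-9.8  3.5  0.3]
18 [-15.    4.5   0.4]
24 [-20.2   4.9   0.5]
30 [-25.4   4.8   0.7]
36 [-30.6   4.2   0.8]
42 [-35.7   3.    0.9]
48 [-40.7   1.3   1.1]
```

View pics/side3.png

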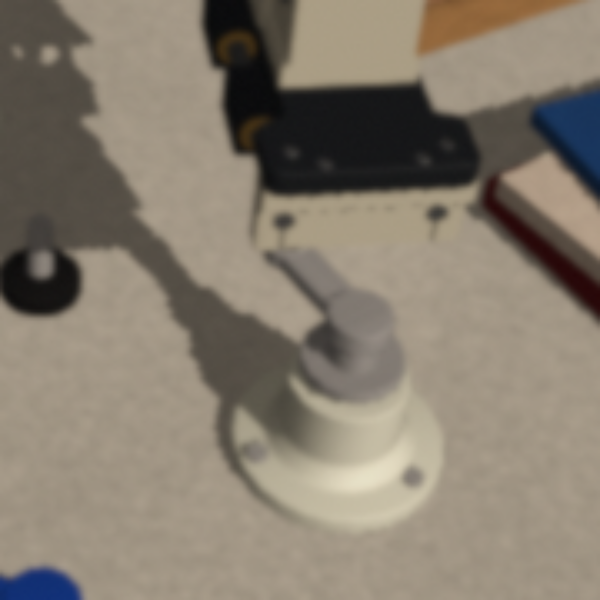

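The knob stays held and the crank turns. There is an inward radial force of about 6 N, so I'm shifting the arc centre 1 mm toward -y.

Emit:
{"api": "play_rows", "payload": {"moves": [255, -5, 1.4, 0.1, 0, 255, -10.2, 2.6, 0.3, 0, 255, -15.4, 3.6, 0.4, 0, 255, -20.6, 4, 0.5, 0, 255, -25.8, 3.9, 0.7, 0, 255, -31, 3.3, 0.8, 0, 255, -36.1, 2.1, 0.9, 0, 255, -41.1, 0.4, 1.1, 0]}}

```text
time: 5.87
tool_pos: [609.5, -110.2, 118.5]
tcp_rot: [-3.141, -0.002, 2.739]
contact_force: [-6.4, -3.0, 4.8]
grip_width: 19.4
```

```bash
python3 - <<'E'
from arc import *
o=bot.get_obs();print(o['time'],o['tool_pos'],o['contact_force'],o['grip_width'])
C=np.array([574.3,-145.4])
p=o['tool_pos'][:2]-C;print(np.hypot(*p),np.degrees(np.arctan2(p[1],p[0])))
a=np.arctan2(34.3,-36.4)-np.radians(92)
arc(*C,50,C+50*np.array([np.cos(a),np.sin(a)]),[6,12,18,24,30,36,42,48])
E
```

```text
5.8667 [ 609.45232234 -110.22603525  118.54356377] [-6.3550041  -3.03673633  4.80885364] 19.430531759651014
49.7281968472709 45.01763236252113
6 [-4.7 -2.2  0.1]
12 [-9.2 -4.9  0.3]
18 [-13.4  -8.1   0.4]
24 [-17.2 -11.7   0.5]
30 [-20.6 -15.7   0.7]
36 [-23.6 -20.    0.8]
42 [-26.1 -24.5   0.9]
48 [-28.1 -29.4   1.1]
```

Emit:
{"api": "play_rows", "payload": {"moves": [255, -4.2, -2.4, 0, 0, 255, -8.3, -5.3, 0.1, 0, 255, -12.5, -8.5, 0.2, 0, 255, -16.3, -12.1, 0.3, 0, 255, -19.7, -16.1, 0.4, 0, 255, -22.7, -20.4, 0.6, 0, 255, -25.2, -24.9, 0.7, 0, 255, -27.2, -29.8, 0.8, 0]}}

```text
time: 6.53
tool_pos: [623.4, -148.5, 117.6]
tcp_rot: [3.141, 0.0, 2.739]
contact_force: [-1.6, 2.5, -0.7]
grip_width: 18.9
```

```bash
python3 - <<'E'
from arc import *
o=bot.get_obs();print(o['time'],o['tool_pos'],o['contact_force'],o['grip_width'])
C=np.array([573.3,-145.4])
p=o['tool_pos'][:2]-C;print(np.hypot(*p),np.degrees(np.arctan2(p[1],p[0])))
a=np.arctan2(34.3,-36.4)-np.radians(140)
arc(*C,50,C+50*np.array([np.cos(a),np.sin(a)]),[6,12,18,24,30,36,40])
E
```

```text
6.5333 [ 623.43000047 -148.49357597  117.62965566] [-1.5873834   2.4629636  -0.72282377] 18.91030233859225
50.22536370199526 -3.531305701068088
6 [-1.5 -5.   0.1]
12 [ -2.5 -10.2   0.3]
18 [ -2.9 -15.4   0.4]
24 [ -2.8 -20.6   0.5]
30 [ -2.2 -25.8   0.7]
36 [ -1.  -30.9   0.8]
40 [  0.1 -34.2   0.9]
```

Emit:
{"api": "play_rows", "payload": {"moves": [255, -1.5, -5, 0.1, 0, 255, -2.5, -10.2, 0.3, 0, 255, -2.9, -15.4, 0.4, 0, 255, -2.8, -20.6, 0.5, 0, 255, -2.2, -25.8, 0.7, 0, 255, -1, -30.9, 0.8, 0, 255, 0.3, -34.8, 0.9, 0, 255, 0.6, -35.6, 0.9, 0]}}

```text
time: 7.2
tool_pos: [608.1, -181.5, 116.8]
tcp_rot: [-3.142, -0.0, 2.738]
contact_force: [0.4, 3.1, -3.7]
grip_width: 19.1
```

Emit:
{"api": "play_rows", "payload": {"moves": [255, 0, 0, 0, 0, 255, 0, 0, 0, 0, 255, 0, 0, 0, 0, 255, 0, 0, 0, 0, 255, 0, 0, 0, 0, 255, 0, 0, 0, 0]}}

```text
time: 7.7
tool_pos: [608.6, -181.0, 116.8]
tcp_rot: [-3.141, -0.0, 2.739]
contact_force: [-1.4, 0.1, -3.2]
grip_width: 19.2
```

```bash
python3 - <<'E'
from arc import *
o=bot.get_obs();print(o['time'],o['tool_pos'],o['contact_force'],o['grip_width'])
C=np.array([573.5,-145.4])
p=o['tool_pos'][:2]-C;print(np.hypot(*p),np.degrees(np.arctan2(p[1],p[0])))
c=bot.capture('side');cv2.imwrite('pics/side4.png',cv2.resize(c['color'][200:380,290:470],(600,600))[:,:,::-1])
c=bot.capture('scene');cv2.imwrite('pics/scene4.png',cv2.resize(c['color'][200:380,170:350],(600,600))[:,:,::-1])
C=np.array([573.3,-145.4])
a=np.arctan2(34.3,-36.4)-np.radians(181.5)
arc(*C,50,C+50*np.array([np.cos(a),np.sin(a)]),[-3,-8,-14,-20,-26,-32,-39,-46])
E
```

```text
7.7 [ 608.59253711 -180.96791844  116.7591816 ] [-1.42811299  0.1039334  -3.20024098] 19.201730904939865
49.96561800288386 -45.38546217677815
-3 [-0.9  2.5 -0.1]
-8 [-2.1  6.6 -0.2]
-14 [-3.1 11.8 -0.3]
-20 [-3.5 17.  -0.4]
-26 [-3.4 22.2 -0.6]
-32 [-2.8 27.4 -0.7]
-39 [-1.3 33.4 -0.9]
-46 [ 0.9 39.1 -1. ]
```

View pics/side4.png

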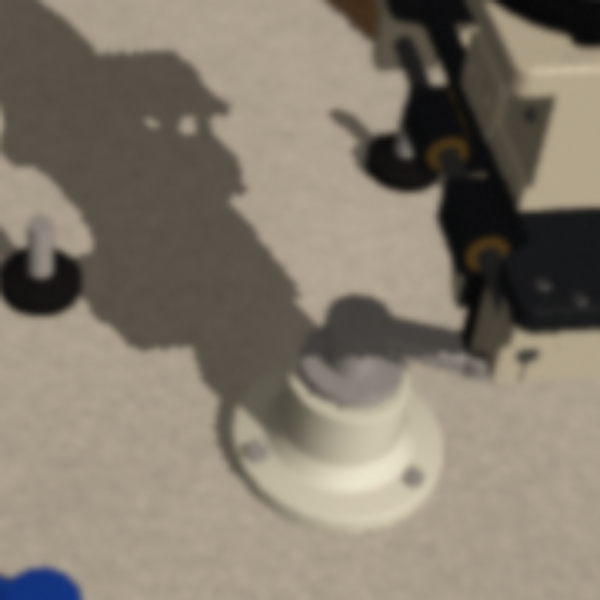

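View pics/scene4.png

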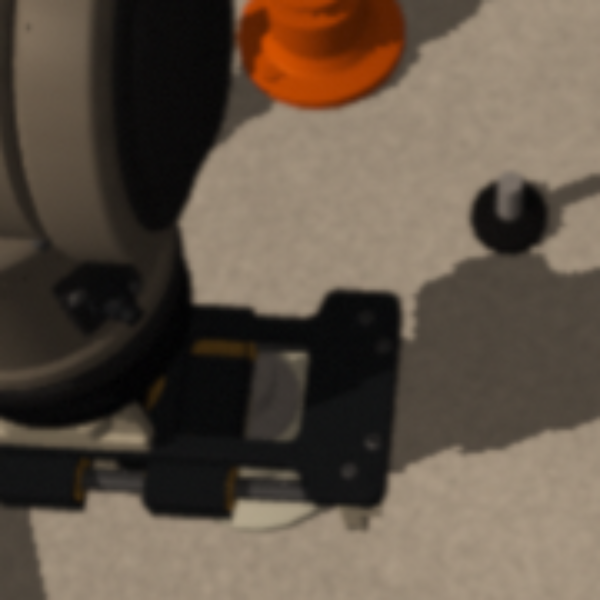

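The crank has turned through 180°: the two end points of the knob are 100.1 mm apart, which puts the centre at (573.3,-145.5). I paused there for 0.5 s. Next is the quarter turn back.

Emit:
{"api": "play_rows", "payload": {"moves": [255, -0.9, 2.5, -0.1, 0, 255, -2.1, 6.6, -0.2, 0, 255, -3.1, 11.8, -0.3, 0, 255, -3.5, 17, -0.4, 0, 255, -3.4, 22.2, -0.6, 0, 255, -2.8, 27.4, -0.7, 0, 255, -1.3, 33.4, -0.9, 0, 255, 0.9, 39.1, -1, 0]}}

```text
time: 8.47
tool_pos: [623.5, -143.9, 117.8]
tcp_rot: [-3.142, 0.0, 2.739]
contact_force: [-1.6, -3.2, -4.3]
grip_width: 18.9
```

```bash
python3 - <<'E'
from arc import *
o=bot.get_obs();print(o['time'],o['tool_pos'],o['contact_force'],o['grip_width'])
C=np.array([573.3,-145.5])
p=o['tool_pos'][:2]-C;print(np.hypot(*p),np.degrees(np.arctan2(p[1],p[0])))
a=np.arctan2(34.3,-36.4)-np.radians(135.5)
arc(*C,50,C+50*np.array([np.cos(a),np.sin(a)]),[-7,-14,-21,-28,-35,-40,-44,-45])
E
```

```text
8.4667 [ 623.46457406 -143.93143825  117.82648069] [-1.63820519 -3.24391114 -4.28066469] 18.937153998860598
50.18909120675339 1.79095900750359
-7 [ 2.8  5.4 -0.2]
-14 [ 6.3 10.4 -0.3]
-21 [10.4 15.  -0.5]
-28 [15.  19.  -0.6]
-35 [20.  22.4 -0.8]
-40 [23.9 24.5 -0.9]
-44 [27.1 25.9 -1. ]
-45 [27.9 26.2 -1. ]
```

Emit:
{"api": "play_rows", "payload": {"moves": [255, 2.8, 5.4, -0.2, 0, 255, 6.3, 10.4, -0.3, 0, 255, 10.4, 15, -0.5, 0, 255, 15, 19, -0.6, 0, 255, 20, 22.4, -0.8, 0, 255, 23.9, 24.5, -0.9, 0, 255, 27, 25.9, -1, 0, 255, 27, 25.9, -1, 0]}}

```text
time: 9.13
tool_pos: [607.9, -109.3, 118.9]
tcp_rot: [3.141, -0.001, 2.739]
contact_force: [-1.5, -0.0, -6.0]
grip_width: 19.5
```

Emit:
{"api": "play_rows", "payload": {"moves": [255, 0, 0, 0, 0, 255, 0, 0, 0, 0, 255, 0, 0, 0, 0, 255, 0, 0, 0, 0, 255, 0, 0, 0, 0, 255, 0, 0, 0, 0]}}

```text
time: 9.63
tool_pos: [608.6, -110.0, 118.8]
tcp_rot: [3.141, -0.0, 2.739]
contact_force: [-0.4, 2.2, -5.7]
grip_width: 19.0
```

```bash
python3 - <<'E'
from arc import *
o=bot.get_obs();print(o['time'],o['tool_pos'],o['contact_force'],o['grip_width'])
C=np.array([573.3,-145.5])
p=o['tool_pos'][:2]-C;print(np.hypot(*p),np.degrees(np.arctan2(p[1],p[0])))
a=np.arctan2(34.3,-36.4)-np.radians(91.5)
p0=C+50*np.array([np.cos(a),np.sin(a)])
arc(*C,50,p0,[3,8,14,20,26,32,39,46]);print(np.degrees(a))
for b in(46,92,138):
  aa=a-np.radians(b); print(); arc(*C,50,C+50*np.array([np.cos(aa),np.sin(aa)]),[6,12,18,24,30,36,41,46])
E
```

```text
9.6333 [ 608.57058386 -109.95510192  118.84781467] [-0.41613798  2.21815616 -5.66996206] 19.002869602328424
50.07448317463766 45.221942552361995
3 [-2.4 -1.   0.1]
8 [-6.3 -3.   0.2]
14 [-10.7  -5.9   0.3]
20 [-14.8  -9.1   0.4]
26 [-18.5 -12.8   0.6]
32 [-21.8 -16.9   0.7]
39 [-25.1 -22.    0.9]
46 [-27.8 -27.5   1. ]
45.20135460532613

6 [-1.7 -4.9  0.1]
12 [ -2.9 -10.    0.3]
18 [ -3.6 -15.2   0.4]
24 [ -3.7 -20.5   0.5]
30 [ -3.3 -25.7   0.7]
36 [ -2.3 -30.8   0.8]
41 [ -1.1 -35.    0.9]
46 [  0.5 -39.1   1. ]

6 [ 2.4 -4.7  0.1]
12 [ 5.2 -9.1  0.3]
18 [  8.5 -13.2   0.4]
24 [ 12.1 -16.9   0.5]
30 [ 16.2 -20.2   0.7]
36 [ 20.6 -23.1   0.8]
41 [ 24.4 -25.1   0.9]
46 [ 28.5 -26.8   1. ]

6 [ 5.  -1.6  0.1]
12 [10.1 -2.6  0.3]
18 [15.3 -3.1  0.4]
24 [20.6 -3.   0.5]
30 [25.8 -2.4  0.7]
36 [30.9 -1.2  0.8]
41 [35.   0.1  0.9]
46 [39.   1.9  1. ]
```

The knob is back by 90.6°, and I've paused. Now the final half turn forward.

Emit:
{"api": "play_rows", "payload": {"moves": [255, -2.4, -1, 0.2, 0, 255, -6.3, -3, 0.4, 0, 255, -10.7, -5.9, 0.6, 0, 255, -14.8, -9.1, 0.8, 0, 255, -18.5, -12.8, 1, 0, 255, -21.8, -16.9, 1.1, 0, 255, -25.1, -22, 1.3, 0, 255, -27.8, -27.5, 1.4, 0]}}

```text
time: 10.3
tool_pos: [623.5, -147.0, 117.7]
tcp_rot: [3.141, 0.0, 2.739]
contact_force: [-2.8, 2.6, -1.9]
grip_width: 19.4
```

Emit:
{"api": "play_rows", "payload": {"moves": [255, -1.7, -4.9, 0.1, 0, 255, -2.9, -10, 0.3, 0, 255, -3.6, -15.2, 0.4, 0, 255, -3.7, -20.5, 0.5, 0, 255, -3.3, -25.7, 0.7, 0, 255, -2.3, -30.8, 0.8, 0, 255, -1.1, -35, 0.9, 0, 255, 0.5, -39.1, 1, 0]}}

```text
time: 10.97
tool_pos: [607.4, -182.3, 116.6]
tcp_rot: [3.141, 0.0, 2.739]
contact_force: [-0.1, 5.3, -0.6]
grip_width: 19.7
```

Emit:
{"api": "play_rows", "payload": {"moves": [255, 2.4, -4.7, 0.1, 0, 255, 5.2, -9.1, 0.3, 0, 255, 8.5, -13.2, 0.4, 0, 255, 12.1, -16.9, 0.5, 0, 255, 16.2, -20.2, 0.7, 0, 255, 20.6, -23.1, 0.8, 0, 255, 24.4, -25.1, 0.9, 0, 255, 28.5, -26.8, 1, 0]}}

```text
time: 11.63
tool_pos: [570.9, -195.5, 115.6]
tcp_rot: [3.141, 0.001, 2.739]
contact_force: [2.2, 5.4, -2.3]
grip_width: 19.5
```

Emit:
{"api": "play_rows", "payload": {"moves": [255, 5, -1.6, 0.1, 0, 255, 10.1, -2.6, 0.3, 0, 255, 15.3, -3.1, 0.4, 0, 255, 20.6, -3, 0.5, 0, 255, 25.8, -2.4, 0.7, 0, 255, 30.9, -1.2, 0.8, 0, 255, 35, 0.1, 0.9, 0, 255, 37.5, 1.1, 1, 0]}}

```text
time: 12.3
tool_pos: [537.5, -180.4, 114.7]
tcp_rot: [-3.141, 0.004, 2.739]
contact_force: [4.6, 2.0, -5.0]
grip_width: 18.9
```

```bash
python3 - <<'E'
from arc import *
o=bot.get_obs();print(o['time'],o['tool_pos'],o['contact_force'],o['grip_width'])
C=np.array([573.3,-145.5])
p=o['tool_pos'][:2]-C;print(np.hypot(*p),np.degrees(np.arctan2(p[1],p[0])))
a=np.radians(45.2-138-44)
arc(*C,50,C+50*np.array([np.cos(a),np.sin(a)]),[1,2,3,4,5,6,8])
E
```

```text
12.3 [ 537.53174235 -180.41840619  114.74417542] [ 4.60428088  1.96351233 -5.04460976] 18.906755293655078
49.98663167690568 -135.68882238306873
1 [0.8 0.4 0. ]
2 [1.6 0.7 0. ]
3 [2.4 1.1 0.1]
4 [3.1 1.5 0.1]
5 [3.9 1.9 0.1]
6 [4.7 2.4 0.1]
8 [6.2 3.2 0.2]
```

Turn so far is about 270.8°. I'm easing on to the stop.

Emit:
{"api": "play_rows", "payload": {"moves": [255, 0.8, 0.4, 0.1, 0, 255, 1.6, 0.7, 0.2, 0, 255, 2.4, 1.1, 0.3, 0, 255, 3.1, 1.5, 0.3, 0, 255, 3.5, 1.7, 0.3, 0, 255, 3.9, 1.9, 0.3, 0, 255, 3.9, 1.9, 0.3, 0]}}

```text
time: 12.88
tool_pos: [535.0, -177.6, 114.6]
tcp_rot: [-3.141, 0.004, 2.739]
contact_force: [6.1, 1.0, -4.6]
grip_width: 19.2
```

Emit:
{"api": "play_rows", "payload": {"moves": [255, 0.4, 0.2, 0, 0, 255, 0.8, 0.5, 0, 0, 255, 0.8, 0.5, 0, 0]}}

```text
time: 13.13
tool_pos: [534.9, -177.5, 114.7]
tcp_rot: [-3.14, 0.005, 2.739]
contact_force: [8.1, -3.1, -5.8]
grip_width: 19.2
```

```bash
python3 - <<'E'
from arc import *
o=bot.get_obs();print(o['time'],o['tool_pos'],o['contact_force'],o['grip_width'])
C=np.array([573.3,-145.5])
p=o['tool_pos'][:2]-C;print(np.hypot(*p),np.degrees(np.arctan2(p[1],p[0])))
c=bot.capture('side');cv2.imwrite('pics/side5.png',cv2.resize(c['color'][200:380,290:470],(600,600))[:,:,::-1])
E
```

```text
13.1333 [ 534.93661589 -177.46996697  114.65365686] [ 8.07532989 -3.12808094 -5.79266799] 19.199177807323522
49.9382421464814 -140.19400564224367
```

View pics/side5.png

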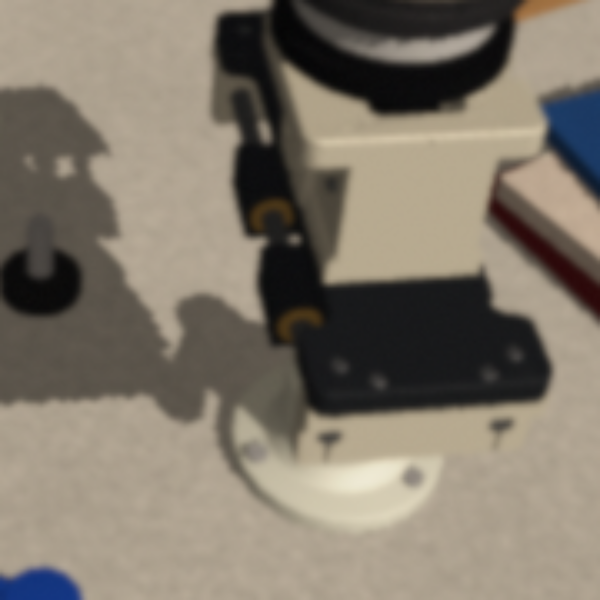

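At the stop: the knob angle is 275.3° (4.80 rad), the extra command gave no motion, and the force rose. Releasing and lifting now.

Emit:
{"api": "play_rows", "payload": {"moves": [230, -0.4, -0.3, 0, 0, 190, -0.4, -0.3, 0, 0, 150, -0.4, -0.3, 0, 0, 100, -0.4, -0.3, 0, 0, 50, -0.4, -0.3, 0, 0, 0, -0.4, -0.3, 0, 0, 0, -0.4, -0.3, 0, 0, 0, -0.4, -0.3, 0, 0]}}

```text
time: 13.85
tool_pos: [533.5, -176.3, 114.2]
tcp_rot: [-3.142, -0.0, 2.739]
contact_force: [0.3, 0.4, -0.8]
grip_width: 58.5
```

Emit:
{"api": "play_rows", "payload": {"moves": [0, 0, 0, 0, 0, 0, 0, 0, 0, 0, 0, 0, 0, -5, 0, 0, 0, 0, -15, 0, 0, 0, 0, -30, 0, 0, 0, 0, -50, 0, 0, 0, 0, -75, 0, 0, 0, 0, -100, 0]}}

```text
time: 14.52
tool_pos: [533.4, -176.1, 216.0]
tcp_rot: [3.142, -0.0, 2.739]
contact_force: [0.9, -0.1, 0.0]
grip_width: 91.6
```

Emit:
{"api": "play_rows", "payload": {"moves": [0, 15, -5, -5, 0, 0, 35, -10, -10, 0, 0, 60, -15, -10, 0, 0, 85, -20, -10, 0, 0, 110, -25, -10, 0, 0, 130, -30, -10, 0, 0, 140, -30, -10, 0, 0, 140, -30, -10, 0]}}

```text
time: 15.18
tool_pos: [392.0, -148.4, 225.2]
tcp_rot: [3.142, 0.001, 2.738]
contact_force: [0.2, 0.5, 0.8]
grip_width: 91.6
```

```bash
python3 - <<'E'
from m import *
o=bot.get_obs();print(o['time'],o['tool_pos'],o['contact_force'],o['grip_width'])
for n in('side','scene','wrist'): save(n+'6',bot.capture(n))
E
```

```text
15.1833 [ 391.95336509 -148.42812325  225.17534307] [0.23696918 0.45598084 0.82653803] 91.618076688746
```

View pics/side6.png

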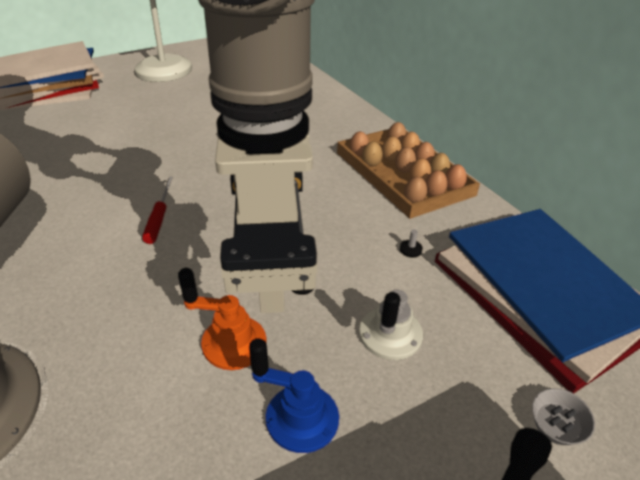

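View pics/scene6.png

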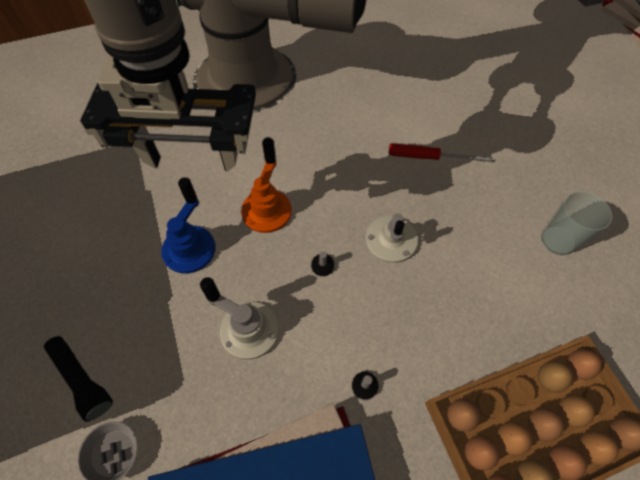

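The big tap's knob is now at scene (210,290) and side (391,309). The smaller tap and the look-alikes haven't moved. I'll check the collar and the knob position.

```bash
python3 - <<'E'
from m import *
s=bot.capture("scene");d=bot.capture("side")
ks=knob(s,(190,270,225,308));kd=knob(d,(375,285,403,335))
X,_=tri([s,d],[ks[0],kd[0]]);print(X,_)
v=X[:2]-[574.7,-145.5];print(np.hypot(*v),np.degrees(np.arctan2(v[1],v[0])))
a=s['color'][285:365,205:295];b=d['color'][275:365,345:435]
cv2.imwrite('pics/fin.png',np.hstack([cv2.resize(a,(400,400)),cv2.resize(b,(400,400))])[:,:,::-1])
E
```

```text
[ 536.315373   -177.16868962  101.99900502] [np.float64(1.4413335309952047), np.float64(1.441333530995229)]
49.76228985757024 -140.47614987633494
```

View pics/fin.png

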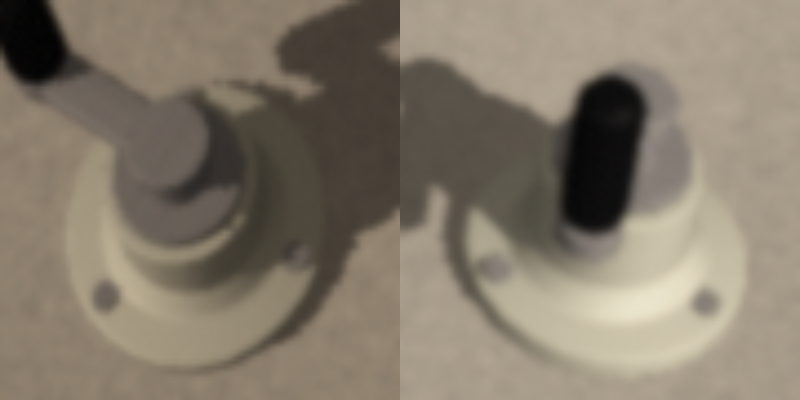

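The knob sits at -140.5° and has sunk 6.1 mm (108.1 → 102.0), so the collar is seated. Handing in.

```bash
python3 -c "
from plant import bot
print(bot.close_job())"
```

```text
the job is handed in; nothing more can be done
None
```

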